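# Tip the fittings tub out into the sorting tray

### The arm

A 6-joint arm with a two-finger parallel gripper is mounted at the origin on the work surface. World frame = base frame: x ahead of the robot, y to its left, z up, the work surface at z = 0. Lengths are in m, angles in rad, forces in N, time in s.
With the tool pointing down it reaches from about 0.4 to 0.825 m from the base axis. Payload 7 kg.
Tool frame: the origin (TCP) lies midway between the tips of the shut fingers; the grasp point (between the pads) lies hold_point_z behind it (hold_point_z is the distance from the TCP to the grasp point, in m); z points along the fingers, y is the line along which they close (so a half turn about z gives the same grasp; the last joint's range is limited). The gripper opens to 88 mm and grips with 3 to 60 N. Pads are 19 mm wide; open, the fingers measure 130 mm over their backs; the gripper's body (78 mm by 193 mm) begins 47 mm behind the grasp point.
Start: joints at [1.539, 0.359, 0.012, 0, -1.224, -0.288], TCP at [0.212, 0.641, 0.187] pointing down, gripper open.
Joint ranges: [-3.07, 3.07], [-1.43, 2.12], [-1.02, 1.25], [-3.03, 1.67], [-3.05, -0], [-3.03, 3.03]. Speed limits (rad/s): [2.39, 2.39, 3.01, 3.14, 3.14, 3.14].

### API

Orientations are given as [roll, pitch, yaw] about the fixed x, y, z axes, in that order (R = Rz(yaw) Ry(pitch) Rx(roll)).
In Python, from station import * gives the robot as it stands.
- The arm moves only by the tool apply_moves, never from a script. Its argument "steps" is a list of rows, each an object with "translation": the shift along the world's x, y, z scaled (see below), a list of three; "rotation": the turn, a rotation vector about the world's x, y, z scaled (see below), a list of three. A call has exactly 10 rows; each row is the pose to reach, as a shift and turn from the pose commanded when the call began; what a row does not reach only later rows make up. The controller multiplies each number of a shift by 250 mm and each number of a turn by 30 degrees. A row lasts 1/12 s, in which the tool goes at most 41.7 mm and 7.16 degrees, less where a joint would pass 70% of its speed; a pose out of reach is approached as far as the arm can. A call with a number of a shift or a turn outside -1 to 1 is refused whole. A call with a gripper value outside its range is refused whole. "jaw" is the closure, from -1 (fully open) to 1 (shut), so that 0 is half open, set as the call begins (left out, the last holds). The fingers move at their own pace and stop on an object; "newtons" is the grip in N (left out, the last holds). Time passes only in rows, so rows that repeat a pose let the fingers close, or fill a call up. It gives the time, the measured TCP pose, the force, the opening and the grip force at its end, in the units of the state.
- get_state(): the state, without advancing time (a new reading comes with each control period).
- grab_frame(name): name is "scene" or "top" or "wrist"; returns the picture (480x640x3 uint8, blue, green, red); there is no depth.
- camera_model(name): a dict with "fx", "fy", "cx", "cy" (pixels), "k1" (the pictures are not rectified: a ray, as slopes to the right and down, at radius r is drawn at 1 + k1 r^2 times it, then the intrinsics apply), "xyz" and "rotation" of the camera in the world. Camera axes: x right, y down, z forward; pixel columns grow to the right and rows downward; lengths in m; the calibration is good to about 2 mm. A picture is of the moment at which its call begins: read the wrist's pose just before it. camera_model takes no time and is no camera call; for the wrist camera it gives the pose at the moment of the call.
- job_done(): hands the job in; it is judged then, once.
The state is a dict: "t": time; "q": joint angles; "qd": joint speeds; "joint_efforts": joint torques, N m; "eef_pos": TCP position; "ee_rot": TCP orientation; "force": force on the tool from outside, world axes, zero at the start; "moment": the same for the moment, N m; "width": finger opening in m; "gripper_force": force on a finger pad.
Only numpy, scipy, OpenCV 4.12 (cv2) and the standard library are available. Lean on these libraries where they do the work, as an engineer would, in place of code of your own. Each camera call takes 0.05 s, during which the arm holds its last target. There are 200 camera calls.

### The job

The steel tub of brass fittings is too heavy to lift, but it has a grab bar at its back: rock it forward on its front base edge, which stays on the concrete block, until all six fittings have tumbled into the sorting tray. Then ease it back, without letting it drop, to stand upright where it stood on the block, and let go; leave the other things on the bench and the block where they are.

Things in the scene. Friction and masses are not known exactly. Their poses are not given: they have to be found in the camera images.
- tub: heavy galvanised sheet-steel tub (1.8 to 2.4 kg full), open on top, standing on the concrete block. Origin: centre of the underside of its foot; z up, x out through its spout to the tray. Foot 120 mm (x) by 130 mm (y), 32 mm high; floor inside at z = 32 mm; upright back wall at x = -60 mm, 150 mm high; sides 4 mm thick at y = +-65 mm. It balances tipped by about 40 degrees, beyond that it falls forward unless held.
- tub_lip (a point): middle of the spout's lip, x = 133, z = 93 mm of the tub. The 130 mm wide front slopes up to it at 40 degrees from the floor's front edge (x = 60, z = 32 mm). The fittings slide off this slope once it dips about 20 to 35 degrees below level, with the tub tipped by 60 to 75 degrees or a little more; it can be tipped to 85 degrees without the front striking block or tray
- tub_bar (a point): middle of the tub's grab bar, dark round steel 11 mm thick along the tub's y, 96 mm long between its two legs, at x = -110, z = 136 mm of the tub, behind the back wall with 44 mm free between them; clear from above. The bar can turn between the fingers as the tub rocks. Axes as the tub's
- tub_edge_left (a point): left end of the tub's straight front base edge, on which it rocks (x = 60, y = 65, z = 0 mm of the tub); the edge stands on the block, roughly 5 to 25 mm in from its front face
- tub_edge_right (a point): right end of the same edge (x = 60, y = -65, z = 0 mm of the tub)
- block: solid concrete block, fixed, 190 mm (its x) by 390 mm (its y) and 90 mm high, on which the tub stands; origin at the centre of its underside; its x points to the tray, its front face lies at x = +95 mm
- tray: shallow open sorting tray of dark grey plastic, 300 mm (its x) by 260 mm (its y), 45 mm high, walls and floor 4 mm, loose, on the bench in front of the block; origin at the centre of its underside, axes much as the block's
- fitting1_centre (a point): centre of a loose brass coupling (28 mm across, 32 mm long, 80 g), at the start in the tub
- fitting2_centre (a point): centre of a loose brass coupling (28 mm across, 32 mm long, 80 g), at the start in the tub
- fitting3_centre (a point): centre of a loose brass coupling (28 mm across, 32 mm long, 80 g), at the start in the tub
- fitting4_centre (a point): centre of a loose brass end cap (31 mm across, 20 mm long, 60 g), at the start in the tub
- fitting5_centre (a point): centre of a loose brass end cap (31 mm across, 20 mm long, 60 g), at the start in the tub
- fitting6_centre (a point): centre of a loose brass elbow (24 mm across, 34 mm by 34 mm, 80 g), at the start in the tub
- tape_roll: a white roll of thread-seal tape, 54 mm across and 16 mm high, standing flat on one end of the concrete block; origin at the centre of its underside
- gate_valve: a brass gate valve with a dark blue hand wheel, 68 mm long and 67 mm high, standing on the other end of the concrete block; origin at the centre of its underside
- wrench: a steel wrench, 220 mm long and 8 mm thick, lying on the bench beside the tray; origin at its middle on the underside
- salt_canister: a dark cardboard drum of salt with a white lid, 86 mm across, 139 mm high; origin at the centre of its underside
- brown_bottle: a brown bottle with a pale label, 74 mm across, 190 mm high; origin at the centre of its underside
- scrub_brush: a flat brush with a wooden handle, 220 mm long, lying on the bench; origin at its middle on the underside

How it is judged:
On the way:
1. the tub is rocked forward by more than 46 degrees with its front base edge still on the block (angle between tub's own z axis and vertical above 0.8 rad and height (world z) of tub_edge_left between 0.07 and 0.11 m and height (world z) of tub_edge_right between 0.07 and 0.11 m), for 0.2 s.
At the end, for the whole second after the job is handed in: All six fittings lie in the tray (centres within its walls, less than 60 mm above its underside), the tray lies level, and the tub stands upright (within 3 degrees) and at rest on the block, within 50 mm of where it stood (angle between each of tub, tray's own z axis and vertical below 0.05 rad and distance of tub from where it was at the start of the episode below 0.05 m and height (world z) of tub between 0.08 and 0.1 m and linear speed of tub below 0.02 m/s and x of fitting1_centre in the frame of tray between -0.15 and 0.15 m and y of fitting1_centre in the frame of tray between -0.13 and 0.13 m and z of fitting1_centre in the frame of tray between 0 and 0.06 m and x of fitting2_centre in the frame of tray between -0.15 and 0.15 m and y of fitting2_centre in the frame of tray between -0.13 and 0.13 m and z of fitting2_centre in the frame of tray between 0 and 0.06 m and x of fitting3_centre in the frame of tray between -0.15 and 0.15 m and y of fitting3_centre in the frame of tray between -0.13 and 0.13 m and z of fitting3_centre in the frame of tray between 0 and 0.06 m and x of fitting4_centre in the frame of tray between -0.15 and 0.15 m and y of fitting4_centre in the frame of tray between -0.13 and 0.13 m and z of fitting4_centre in the frame of tray between 0 and 0.06 m and x of fitting5_centre in the frame of tray between -0.15 and 0.15 m and y of fitting5_centre in the frame of tray between -0.13 and 0.13 m and z of fitting5_centre in the frame of tray between 0 and 0.06 m and x of fitting6_centre in the frame of tray between -0.15 and 0.15 m and y of fitting6_centre in the frame of tray between -0.13 and 0.13 m and z of fitting6_centre in the frame of tray between 0 and 0.06 m); the robot touches nothing.
It fails at once if the tub is lifted: both ends of its front base edge more than 25 mm above the block (height (world z) of each of tub_edge_left, tub_edge_right above 0.115 m).
It fails at once if the tub is let drop or fall over (turning faster than 3 rad/s) (angular speed of tub above 3 rad/s).
It fails at once if another thing on the bench or block is moved by more than 40 mm (distance of any of tape_roll, gate_valve, wrench, salt_canister, brown_bottle, scrub_brush from where it was at the start of the episode above 0.04 m).
It also fails if it takes over 45 s, if anything falls off the work surface, if the arm or the gripper's body presses on something with over 40 N, if the wrist force passes 120 N, or if a joint passes its speed limit or range.

## Working session

There is one attempt and no reset: what is moved stays moved. The work goes in short steps, Python scripts to look and compute and a tool call to move; the robot and the scene stay as the last step left them, time stands still between calls to the robot, and variables do not carry over. Pictures are saved under pics/ and viewed, at most 12 in all, crops included, and the job is handed in when it is done.

Besides the shell and the picture viewer there is one more tool, called as name(argument=value, ...), one argument or row to a line, values as JSON. apply_moves: Moves the arm, as the interface text tells. Shifts and turns lie within -1 to 1; 1 stands for 250 mm of shift or 30 degrees of turn. Its arguments: {"type":"object","properties":{"steps":{"type":"array"},"jaw":{"type":"number"},"newtons":{"type":"number"}},"required":["steps"]}

```bash
ls; mkdir -p pics; python3 - <<'E'
from station import *
import cv2
for n in ["scene","top"]:
    cv2.imwrite(f"pics/{n}0.png",grab_frame(n)); print(n,camera_model(n))
s=get_state(); print(s)
E
```

```text
pics
scene {'fx': 582.2861106627865, 'fy': 582.2861106627865, 'cx': 326.36408566150754, 'cy': 254.9193871472873, 'k1': 0.02443901245519456, 'xyz': array([1.25786634, 0.19066495, 1.4079975 ]), 'rotation': array([-2.60389801e+00,  1.09154553e-04,  1.85508085e+00])}
top {'fx': 434.143596304281, 'fy': 434.143596304281, 'cx': 322.8862603165038, 'cy': 230.30357138435363, 'k1': -0.10428054018684986, 'xyz': array([ 0.39739114, -0.01081944,  1.2924904 ]), 'rotation': array([-3.00507908, -0.01545082, -1.5655018 ])}
{'t': 0.1, 'q': array([ 1.53911560e+00,  3.59290840e-01,  1.11645620e-02, -3.04729909e-04,
       -1.22410085e+00, -2.88113035e-01]), 'qd': array([ 0.00241814, -0.00043171,  0.0006465 ,  0.00124017,  0.0004174 ,
        0.00083876]), 'joint_efforts': array([-1.31723857e-03, -5.84161162e+01,  2.93752581e+01,  7.01555282e+00,
        1.02000209e-02, -5.51321727e-05]), 'eef_pos': array([0.2120686 , 0.64030528, 0.18593903]), 'ee_rot': array([ 3.14013942e+00, -1.31915183e-04, -3.19897418e-01]), 'force': array([-0.41762517, -0.20757831, -0.64213526]), 'moment': array([ 0.04729232, -0.04717858, -0.04055622]), 'gripper_force': 0.0, 'width': 0.08776122404414471}
```

View pics/top0.png

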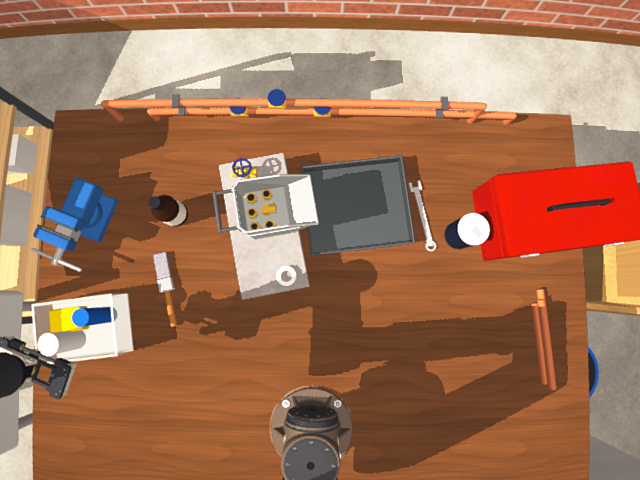

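View pics/scene0.png

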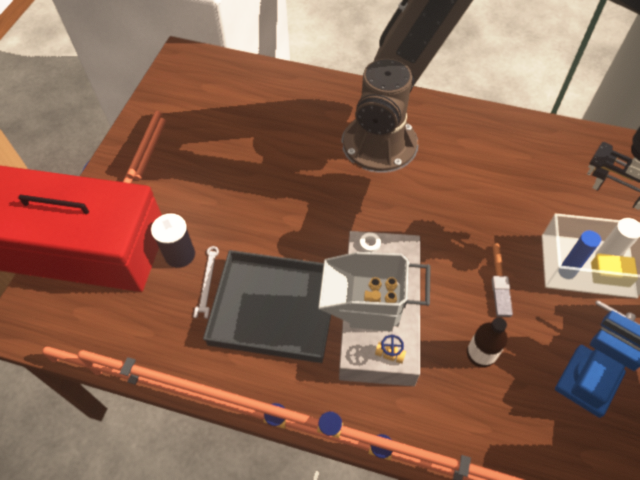

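```bash
python3 - <<'E'
import cv2
a=cv2.imread("pics/top0.png")[145:305,200:330]; b=cv2.imread("pics/scene0.png")[225:385,310:440]
a=cv2.resize(a,None,fx=3,fy=3,interpolation=cv2.INTER_CUBIC);b=cv2.resize(b,None,fx=3,fy=3,interpolation=cv2.INTER_CUBIC)
cv2.imwrite("pics/c1.png",cv2.hconcat([a,b]))
E
cat > h.py <<'E'
import numpy as np, cv2
from scipy.spatial.transform import Rotation as R
def ray(m,u,v):
    x,y=(u-m["cx"])/m["fx"],(v-m["cy"])/m["fy"]; rd=np.hypot(x,y); r=rd
    for _ in range(20): r=rd/(1+m["k1"]*r*r)
    s=r/rd if rd else 1
    r_=m["rotation"]; M=R.from_euler("xyz",r_).as_matrix() if np.shape(r_)==(3,) else np.array(r_)
    return np.array(m["xyz"]),M@np.array([x*s,y*s,1])
def onz(m,p,z):
    o,d=ray(m,*p); return o+d*(z-o[2])/d[2]
def tri(m1,p1,m2,p2):
    o1,d1=ray(m1,*p1);o2,d2=ray(m2,*p2)
    t=np.linalg.lstsq(np.c_[d1,-d2],o2-o1,rcond=None)[0]
    a,b=o1+t[0]*d1,o2+t[1]*d2; return (a+b)/2,np.linalg.norm(a-b)
def px(m,P):
    r_=m["rotation"]; M=R.from_euler("xyz",r_).as_matrix() if np.shape(r_)==(3,) else np.array(r_)
    c=M.T@(np.array(P)-m["xyz"]); x,y=c[:2]/c[2]; k=1+m["k1"]*(x*x+y*y)
    return np.array([m["fx"]*x*k+m["cx"],m["fy"]*y*k+m["cy"]])
E
```

```text
(no output)
```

View pics/c1.png

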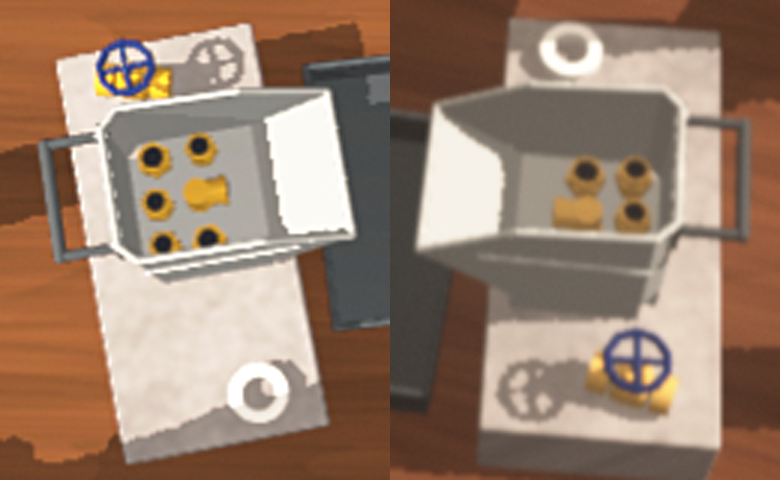

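```bash
python3 - <<'E'
from station import *
from h import *
T,S=camera_model("top"),camera_model("scene")
np.set_printoptions(precision=4,suppress=True)
t=lambda x,y:(200+x/3,145+y/3); s=lambda x,y:(310+(x-390)/3,225+y/3)
for n,a,b in [("bar far",(47,145),(743,237)),("bar near",(59,259),(745,122)),("lip far",(331,89),(417,248)),("lip near",(354,237),(437,104))]:
    print(n,*tri(T,t(*a),S,s(*b)),onz(T,t(*a),.226),onz(S,s(*b),.226))
for c in [(57,60),(250,25),(328,425),(127,463)]: print("block",onz(T,t(*c),.09))
for c in [(521,17),(718,30),(480,432),(716,448)]: print("blockS",onz(S,s(*c),.09))
for c in [(303,167),(402,157),(413,242),(315,254)]: print("tray",onz(T,c,.045))
print("bottle top",onz(T,(157,202),.19),"tape",onz(T,t(260,392),.106),"valve",onz(T,t(126,68),.157))
E
```

```text
bar far [0.6374 0.2468 0.2187] 0.002201837753776152 [0.636 0.244 0.226] [0.6408 0.2475 0.226 ]
bar near [0.5401 0.2303 0.2222] 0.0010304732702783178 [0.5395 0.23   0.226 ] [0.5426 0.2297 0.226 ]
lip far [0.6977 0.0078 0.1807] 0.00229490771318494 [0.6857 0.006  0.226 ] [0.7182 0.0156 0.226 ]
lip near [ 0.567  -0.0138  0.1771] 0.0013239014646759804 [ 0.5597 -0.0143  0.226 ] [ 0.5943 -0.0051  0.226 ]
block [0.7496 0.2706 0.09  ]
block [0.7851 0.0863 0.09  ]
block [0.4059 0.0079 0.09  ]
block [0.3697 0.1916 0.09  ]
blockS [0.4096 0.0195 0.09  ]
blockS [0.3736 0.1925 0.09  ]
blockS [0.7951 0.0888 0.09  ]
blockS [0.7558 0.2693 0.09  ]
tray [0.7579 0.0308 0.045 ]
tray [ 0.7925 -0.2653  0.045 ]
tray [ 0.5364 -0.2919  0.045 ]
tray [ 0.4998 -0.0068  0.045 ]
bottle top [0.6204 0.407  0.19  ] tape [0.4351 0.0696 0.106 ] valve [0.7227 0.1919 0.157 ]
```

```bash
python3 - <<'E'
import station
print([n for n in dir(station) if n[0]!='_']); print(getattr(station,'hold_point_z',None))
E
```

```text
['Unreachable', 'camera_model', 'get_state', 'grab_frame', 'hold_point_z', 'job_done']
0.0188
```

apply_moves(
  steps=[
    {"translation": [0.08,-0.08,0.12],"rotation": [0,0,0.1]},
    {"translation": [0.16,-0.16,0.24],"rotation": [0,0,0.2]},
    {"translation": [0.25,-0.25,0.36],"rotation": [0,0,0.3]},
    {"translation": [0.35,-0.35,0.48],"rotation": [0,0,0.4]},
    {"translation": [0.45,-0.45,0.6],"rotation": [0,0,0.5]},
    {"translation": [0.55,-0.55,0.7],"rotation": [0,0,0.6]},
    {"translation": [0.65,-0.65,0.7],"rotation": [0,0,0.7]},
    {"translation": [0.75,-0.75,0.7],"rotation": [0,0,0.8]},
    {"translation": [0.85,-0.85,0.7],"rotation": [0,0,0.9]},
    {"translation": [0.9,-0.9,0.7],"rotation": [0,0,0.95]},
  ],
  jaw=0.1,
  newtons=30,
)

```text
t: 0.93
eef_pos: [0.4392, 0.4129, 0.3621]
ee_rot: [3.141, -0.0, 0.179]
force: [-0.1, 0.2, 0.8]
width: 0.0399
gripper_force: 0.0
```

apply_moves(
  steps=[
    {"translation": [0.08,-0.09,0],"rotation": [0,0,0]},
    {"translation": [0.16,-0.18,0],"rotation": [0,0,0]},
    {"translation": [0.24,-0.28,0],"rotation": [0,0,0]},
    {"translation": [0.32,-0.38,0],"rotation": [0,0,0]},
    {"translation": [0.4,-0.48,-0.04],"rotation": [0,0,0]},
    {"translation": [0.5,-0.58,-0.08],"rotation": [0,0,0]},
    {"translation": [0.57,-0.66,-0.12],"rotation": [0,0,0]},
    {"translation": [0.61,-0.7,-0.16],"rotation": [0,0,0]},
    {"translation": [0.61,-0.7,-0.16],"rotation": [0,0,0]},
    {"translation": [0.61,-0.7,-0.16],"rotation": [0,0,0]},
  ],
)

```text
t: 1.77
eef_pos: [0.5897, 0.2401, 0.3205]
ee_rot: [3.141, 0.002, 0.176]
force: [0.9, 0.2, 0.1]
width: 0.0392
gripper_force: 0.0
```

```bash
python3 - <<'E'
from station import *
from h import *
W=camera_model("wrist"); f=grab_frame("wrist"); s=get_state(); print(s["eef_pos"],s["ee_rot"],W)
u=lambda x,y,z: np.array([.589,.239,.09])+x*np.array([.177,-.984,0])+y*np.array([.984,.177,0])+[0,0,z]
for y in (-.048,0,.048): print(px(W,u(0,y,.136)))
cv2.imwrite("pics/w1.png",f)
E
```

```text
[0.58956006 0.24089076 0.32144943] [3.14131280e+00 6.41643726e-04 1.77129371e-01] {'fx': 419.7140000459231, 'fy': 419.7140000459231, 'cx': 322.5894686662834, 'cy': 238.36457976641634, 'k1': -0.08277659023033784, 'xyz': array([0.66246331, 0.2526499 , 0.51895943]), 'rotation': array([ 2.86330052e+00, -4.71934842e-04, -1.39358285e+00])}
[323.09954057 288.21953824]
[323.07164126 226.37212668]
[323.03927117 159.0537038 ]
```

View pics/w1.png

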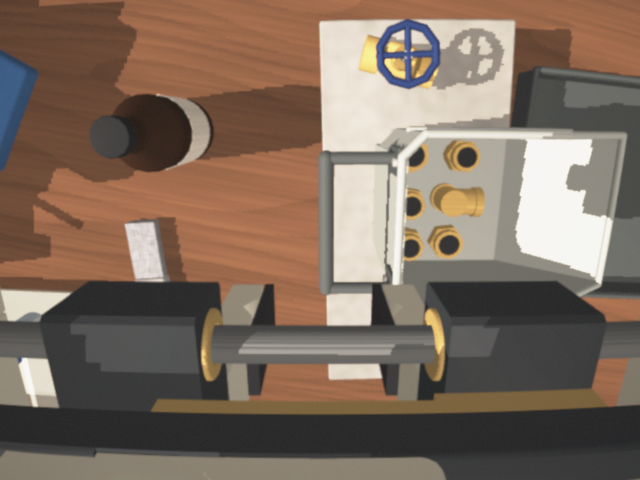

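apply_moves(
  steps=[
    {"translation": [0,-0.014,-0.07],"rotation": [0,0,0]},
    {"translation": [0,-0.014,-0.14],"rotation": [0,0,0]},
    {"translation": [0,-0.014,-0.21],"rotation": [0,0,0]},
    {"translation": [0,-0.014,-0.27],"rotation": [0,0,0]},
    {"translation": [0,-0.014,-0.33],"rotation": [0,0,0]},
    {"translation": [0,-0.014,-0.38],"rotation": [0,0,0]},
    {"translation": [0,-0.014,-0.42],"rotation": [0,0,0]},
    {"translation": [0,-0.014,-0.455],"rotation": [0,0,0]},
    {"translation": [0,-0.014,-0.455],"rotation": [0,0,0]},
    {"translation": [0,-0.014,-0.455],"rotation": [0,0,0]},
  ],
)

```text
t: 2.65
eef_pos: [0.5896, 0.2377, 0.2083]
ee_rot: [3.141, -0.0, 0.178]
force: [0.4, 0.3, 0.6]
width: 0.0393
gripper_force: 0.0
```

apply_moves(
  steps=[
    {"translation": [0,0,0],"rotation": [0,0,0]},
    {"translation": [0,0,0],"rotation": [0,0,0]},
    {"translation": [0,0,0],"rotation": [0,0,0]},
    {"translation": [0,0,0],"rotation": [0,0,0]},
    {"translation": [0,0,0],"rotation": [0,0,0]},
    {"translation": [0,0,0],"rotation": [0,0,0]},
    {"translation": [0,0,0],"rotation": [0,0,0]},
    {"translation": [0,0,0],"rotation": [0,0,0]},
    {"translation": [0,0,0],"rotation": [0,0,0]},
    {"translation": [0,0,0],"rotation": [0,0,0]},
  ],
  jaw=1,
  newtons=30,
)

```text
t: 3.48
eef_pos: [0.5897, 0.2373, 0.208]
ee_rot: [-3.142, 0.0, 0.178]
force: [-0.7, 0.3, -0.9]
width: 0.0009
gripper_force: 0.0
```

```bash
cat > arc.py <<'E'
import numpy as np, sys
# per-call shifts (units of 250 mm) along the arc; args: th0 th1 n
a,b,n=map(float,sys.argv[1:4]); dx=(.177,-.984); r=.2177; f=np.radians(141.34)
p=lambda t:(r*np.cos(f-np.radians(t)),r*np.sin(f-np.radians(t)))
for i in range(1,int(n)+1):
    t=a+(b-a)*i/n; h=p(t)[0]-p(a)[0]; v=p(t)[1]-p(a)[1]
    print(round(t,1),[round(float(k)/.25,3) for k in (h*dx[0],h*dx[1],v)])
E
for k in "0 10 10" "10 25 10" "25 40 10" "40 55 10" "55 70 10" "70 80 10"; do echo $k; python3 arc.py $k;done
```

```text
0 10 10
1.0 [0.002, -0.009, 0.012]
2.0 [0.003, -0.019, 0.023]
3.0 [0.005, -0.029, 0.035]
4.0 [0.007, -0.039, 0.046]
5.0 [0.009, -0.049, 0.057]
6.0 [0.011, -0.06, 0.068]
7.0 [0.013, -0.07, 0.079]
8.0 [0.015, -0.081, 0.089]
9.0 [0.017, -0.092, 0.1]
10.0 [0.019, -0.103, 0.11]
10 25 10
11.5 [0.003, -0.017, 0.015]
13.0 [0.006, -0.034, 0.029]
14.5 [0.009, -0.052, 0.043]
16.0 [0.013, -0.07, 0.057]
17.5 [0.016, -0.089, 0.069]
19.0 [0.019, -0.108, 0.082]
20.5 [0.023, -0.127, 0.094]
22.0 [0.026, -0.146, 0.105]
23.5 [0.03, -0.166, 0.116]
25.0 [0.033, -0.186, 0.127]
25 40 10
26.5 [0.004, -0.02, 0.01]
28.0 [0.007, -0.041, 0.019]
29.5 [0.011, -0.061, 0.028]
31.0 [0.015, -0.082, 0.036]
32.5 [0.019, -0.103, 0.044]
34.0 [0.022, -0.125, 0.051]
35.5 [0.026, -0.146, 0.057]
37.0 [0.03, -0.168, 0.063]
38.5 [0.034, -0.19, 0.069]
40.0 [0.038, -0.212, 0.073]
40 55 10
41.5 [0.004, -0.022, 0.004]
43.0 [0.008, -0.044, 0.008]
44.5 [0.012, -0.066, 0.011]
46.0 [0.016, -0.089, 0.013]
47.5 [0.02, -0.111, 0.015]
49.0 [0.024, -0.134, 0.016]
50.5 [0.028, -0.156, 0.017]
52.0 [0.032, -0.178, 0.017]
53.5 [0.036, -0.201, 0.016]
55.0 [0.04, -0.223, 0.015]
55 70 10
56.5 [0.004, -0.022, -0.002]
58.0 [0.008, -0.045, -0.004]
59.5 [0.012, -0.067, -0.007]
61.0 [0.016, -0.089, -0.011]
62.5 [0.02, -0.111, -0.015]
64.0 [0.024, -0.133, -0.019]
65.5 [0.028, -0.155, -0.025]
67.0 [0.032, -0.177, -0.031]
68.5 [0.036, -0.198, -0.037]
70.0 [0.039, -0.219, -0.044]
70 80 10
71.0 [0.003, -0.014, -0.005]
72.0 [0.005, -0.028, -0.01]
73.0 [0.008, -0.042, -0.016]
74.0 [0.01, -0.056, -0.021]
75.0 [0.013, -0.07, -0.027]
76.0 [0.015, -0.083, -0.034]
77.0 [0.017, -0.097, -0.04]
78.0 [0.02, -0.11, -0.047]
79.0 [0.022, -0.124, -0.054]
80.0 [0.025, -0.137, -0.061]
```

The fingers shut to 0.9 mm, so the bar is not between them. Looking.

```bash
python3 - <<'E'
from station import *
from h import *
W=camera_model("wrist"); f=grab_frame("wrist"); s=get_state(); print(s["eef_pos"],s["width"],W["xyz"],W["rotation"])
for z in (.208,.227): print(px(W,[s["eef_pos"][0],s["eef_pos"][1],z]))
cv2.imwrite("pics/w2.png",f); np.save("pics/w2.npy",f)
E
```

```text
[0.58973127 0.23723788 0.20799879] 0.0003138022321451751 [0.66215006 0.24964994 0.40660026] [ 2.86536528e+00  3.48306529e-04 -1.39199895e+00]
[321.40504746 271.19705726]
[321.2790813  285.55695141]
```

View pics/w2.png

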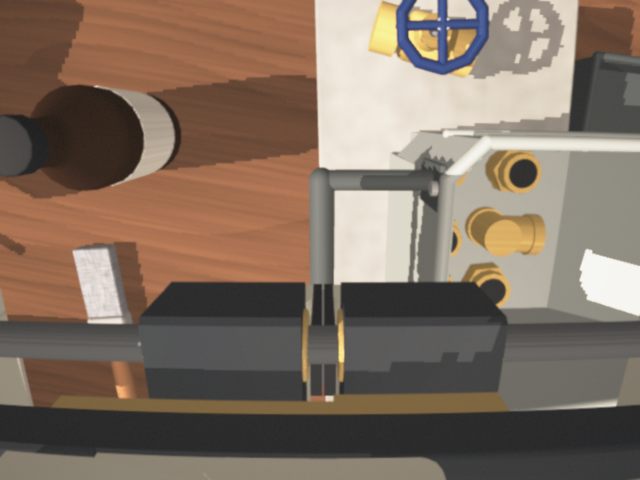

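```bash
python3 - <<'E'
from station import *
from h import *
W2=camera_model("wrist"); W1=dict(W2); W1["xyz"]=np.array([0.66246331, 0.2526499 , 0.51895943]); W1["rotation"]=np.array([ 2.86330052e+00, -4.71934842e-04, -1.39358285e+00])
T=camera_model("top"); S=camera_model("scene")
for a,b in [((325,158),(322,180)),((326,156),(321,181))]:
    print(tri(W1,a,W2,b)); print(tri(T,(215.7,193.3),W2,b),tri(S,(427.7,304),W2,b))
n=(326,287)
print(tri(T,(219.7,231.3),W1,n),tri(S,(428.3,265.7),W1,n))
for z in (.2,.21,.22,.23): print(z,onz(W2,(322,180),z),onz(W1,(325,158),z),onz(W1,n,z))
# bar column width profile on w2
f=cv2.imread("pics/w2.png"); print(f[230,300:346].max(1)); g=cv2.imread("pics/w1.png"); print(g[220,305:345].max(1))
E
```

```text
(array([0.63677916, 0.24579559, 0.2212368 ]), np.float64(0.0007845473060877041))
(array([0.63694496, 0.24520502, 0.22130802]), np.float64(0.0004959684829090662)) (array([0.63667907, 0.24664526, 0.2186258 ]), np.float64(0.0026476768572262764))
(array([0.64103176, 0.24650609, 0.25532413]), np.float64(5.919488029690047e-05))
(array([0.63667014, 0.24533239, 0.2217986 ]), np.float64(0.0010845629103437833)) (array([0.63591397, 0.24684651, 0.21709823]), np.float64(0.002385111144548683))
(array([0.54078745, 0.22944938, 0.22218958]), np.float64(0.002891731056579113)) (array([0.54506419, 0.22919248, 0.23022736]), np.float64(0.0007299133800396317))
0.2 [0.63388222 0.2449161  0.2       ] [0.63493751 0.24572689 0.2       ] [0.53253414 0.22639221 0.2       ]
0.21 [0.63525036 0.24514553 0.21      ] [0.6358005  0.24594394 0.21      ] [0.53660767 0.22721544 0.21      ]
0.22 [0.6366185  0.24537495 0.22      ] [0.63666348 0.24616099 0.22      ] [0.5406812  0.22803867 0.22      ]
0.23 [0.63798665 0.24560438 0.23      ] [0.63752647 0.24637804 0.23      ] [0.54475474 0.2288619  0.23      ]
[166 168 165 166 166 166 165 165 161 144 132 131 135 137 140 144 147 147
 144 140 137 133 129 127 122 114 109 103  98  94  88  85  83 121 194 229
 236 236 236 236 236 235 235 234 234 234]
[166 166 167 169 166 167 167 165 167 165 169 168 163 146 133 131 136 142
 142 138 132 128 121 113 104  96  87  85 139 218 232 233 232 231 231 230
 230 231 232 233]
```

apply_moves(
  steps=[
    {"translation": [0,0,0],"rotation": [0,0,0]},
    {"translation": [0,0,0],"rotation": [0,0,0]},
    {"translation": [0,0,0],"rotation": [0,0,0]},
    {"translation": [0,0,0],"rotation": [0,0,0]},
    {"translation": [0,0,-0.02],"rotation": [0,0,0]},
    {"translation": [0,0,-0.05],"rotation": [0,0,0]},
    {"translation": [0,0,-0.08],"rotation": [0,0,0]},
    {"translation": [0,0,-0.11],"rotation": [0,0,0]},
    {"translation": [0,0,-0.13],"rotation": [0,0,0]},
    {"translation": [0,0,-0.13],"rotation": [0,0,0]},
  ],
  jaw=0.1,
)

```text
t: 4.37
eef_pos: [0.5889, 0.2368, 0.1735]
ee_rot: [3.141, 0.003, 0.177]
force: [-0.8, 0.2, 0.1]
width: 0.0394
gripper_force: 0.0
```

```bash
python3 - <<'E'
from station import *
from h import *
s=get_state(); print(s["eef_pos"],s["force"],s["width"])
W=camera_model("wrist"); f=grab_frame("wrist"); S=grab_frame("scene"); T=grab_frame("top")
c=cv2.resize(S[190:340,330:490],(400,375)); t=cv2.resize(T[150:270,160:300],(400,343))
o=np.zeros((575,800,3),np.uint8); o[:375,:400]=c; o[:343,400:]=t; 
cv2.imwrite("pics/w3.png",f); cv2.imwrite("pics/c3.png",np.vstack([o[:375],np.hstack([cv2.resize(f[160:460,160:480],(240,225)),np.zeros((225,560,3),np.uint8)])]))
E
```

```text
[0.58886673 0.23679757 0.17353594] [-0.75199314  0.21957723  0.11154881] 0.039392278442223046
```

View pics/c3.png

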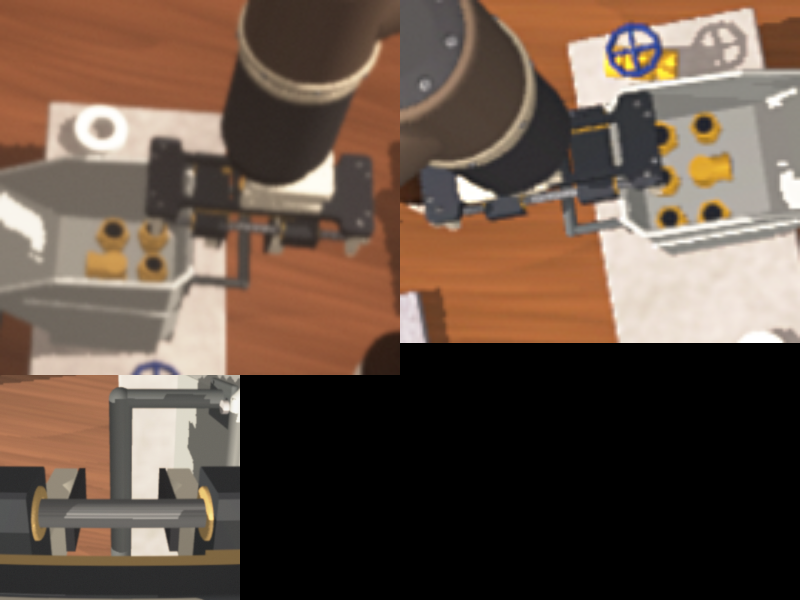

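apply_moves(
  steps=[
    {"translation": [0,0,-0.005],"rotation": [0,0,0]},
    {"translation": [0,0,-0.01],"rotation": [0,0,0]},
    {"translation": [0,0,-0.015],"rotation": [0,0,0]},
    {"translation": [0,0,-0.02],"rotation": [0,0,0]},
    {"translation": [0,0,-0.025],"rotation": [0,0,0]},
    {"translation": [0,0,-0.03],"rotation": [0,0,0]},
    {"translation": [0,0,-0.035],"rotation": [0,0,0]},
    {"translation": [0,0,-0.04],"rotation": [0,0,0]},
    {"translation": [0,0,-0.045],"rotation": [0,0,0]},
    {"translation": [0,0,-0.045],"rotation": [0,0,0]},
  ],
)

```text
t: 5.35
eef_pos: [0.5896, 0.2372, 0.1639]
ee_rot: [3.141, 0.0, 0.178]
force: [0.4, 0.2, -0.5]
width: 0.0393
gripper_force: 0.0
```

```bash
python3 - <<'E'
from station import *
import cv2,numpy as np
s=get_state(); print(s["eef_pos"],s["force"],s["width"])
f=grab_frame("wrist"); cv2.imwrite("pics/w4.png",f[130:460])
E
```

```text
[0.58957644 0.23718458 0.16390009] [ 0.39575698  0.24368218 -0.53777359] 0.03931762720918222
```

View pics/w4.png

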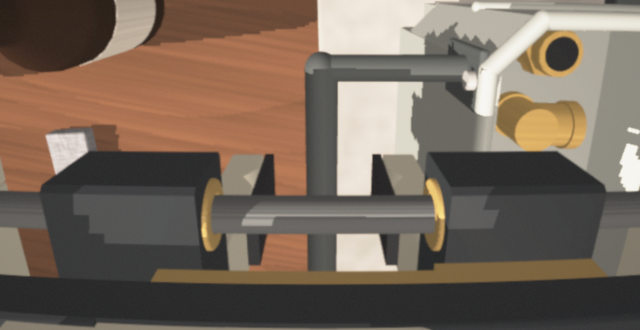

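apply_moves(
  steps=[
    {"translation": [0,0,-0.006],"rotation": [0,0,0]},
    {"translation": [0,0,-0.012],"rotation": [0,0,0]},
    {"translation": [0,0,-0.016],"rotation": [0,0,0]},
    {"translation": [0,0,-0.016],"rotation": [0,0,0]},
    {"translation": [0,0,-0.016],"rotation": [0,0,0]},
    {"translation": [0,0,-0.016],"rotation": [0,0,0]},
    {"translation": [0,0,-0.016],"rotation": [0,0,0]},
    {"translation": [0,0,-0.016],"rotation": [0,0,0]},
    {"translation": [0,0,-0.016],"rotation": [0,0,0]},
    {"translation": [0,0,-0.016],"rotation": [0,0,0]},
  ],
  jaw=1,
  newtons=30,
)

```text
t: 6.23
eef_pos: [0.5897, 0.2375, 0.1602]
ee_rot: [-3.141, -0.0, 0.178]
force: [-0.9, 2.9, -2.2]
width: 0.0098
gripper_force: 30.0
```

The bar is held (width 9.8 mm, 30 N). Rocking starts slowly.

apply_moves(
  steps=[
    {"translation": [0.002,-0.009,0.012],"rotation": [0,0,0]},
    {"translation": [0.003,-0.019,0.023],"rotation": [0,0,0]},
    {"translation": [0.005,-0.029,0.035],"rotation": [0,0,0]},
    {"translation": [0.007,-0.039,0.046],"rotation": [0,0,0]},
    {"translation": [0.009,-0.049,0.057],"rotation": [0,0,0]},
    {"translation": [0.011,-0.06,0.068],"rotation": [0,0,0]},
    {"translation": [0.013,-0.07,0.079],"rotation": [0,0,0]},
    {"translation": [0.015,-0.081,0.089],"rotation": [0,0,0]},
    {"translation": [0.017,-0.092,0.1],"rotation": [0,0,0]},
    {"translation": [0.019,-0.103,0.11],"rotation": [0,0,0]},
  ],
)

```text
t: 7.07
eef_pos: [0.5944, 0.2115, 0.1884]
ee_rot: [-3.141, -0.0, 0.178]
force: [-2.1, 6.3, -1.2]
width: 0.0094
gripper_force: 30.0
```

apply_moves(
  steps=[
    {"translation": [0.003,-0.017,0.015],"rotation": [0,0,0]},
    {"translation": [0.006,-0.034,0.029],"rotation": [0,0,0]},
    {"translation": [0.009,-0.052,0.043],"rotation": [0,0,0]},
    {"translation": [0.013,-0.07,0.057],"rotation": [0,0,0]},
    {"translation": [0.016,-0.089,0.069],"rotation": [0,0,0]},
    {"translation": [0.019,-0.108,0.082],"rotation": [0,0,0]},
    {"translation": [0.023,-0.127,0.094],"rotation": [0,0,0]},
    {"translation": [0.026,-0.146,0.105],"rotation": [0,0,0]},
    {"translation": [0.03,-0.166,0.116],"rotation": [0,0,0]},
    {"translation": [0.033,-0.186,0.127],"rotation": [0,0,0]},
  ],
)

```text
t: 7.9
eef_pos: [0.6031, 0.1647, 0.2211]
ee_rot: [-3.141, -0.002, 0.178]
force: [-1.2, 4.2, 3.0]
width: 0.0096
gripper_force: 30.0
```

```bash
python3 - <<'E'
from station import *
import cv2,numpy as np
s=get_state(); print(s["eef_pos"],s["force"],s["width"])
f=grab_frame("wrist");S=grab_frame("scene"); cv2.imwrite("pics/c5.png",np.hstack([cv2.resize(f[100:460],(420,236)),cv2.resize(S[200:400,270:490],(260,236))]))
E
```

```text
[0.60306801 0.16465244 0.22113071] [-1.21206914  4.15016516  3.04964377] 0.009633907420549485
```

View pics/c5.png

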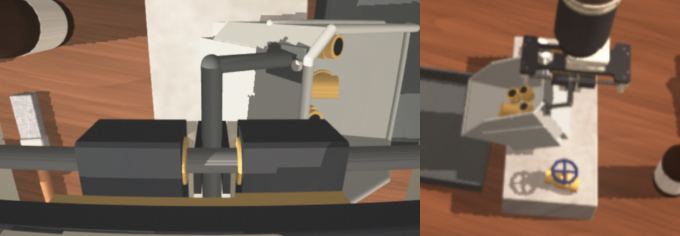

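The bar is held and the tub is tipped about 25°, with the fittings still inside; forces are small.

apply_moves(
  steps=[
    {"translation": [0.004,-0.02,0.01],"rotation": [0,0,0]},
    {"translation": [0.007,-0.041,0.019],"rotation": [0,0,0]},
    {"translation": [0.011,-0.061,0.028],"rotation": [0,0,0]},
    {"translation": [0.015,-0.082,0.036],"rotation": [0,0,0]},
    {"translation": [0.019,-0.103,0.044],"rotation": [0,0,0]},
    {"translation": [0.022,-0.125,0.051],"rotation": [0,0,0]},
    {"translation": [0.026,-0.146,0.057],"rotation": [0,0,0]},
    {"translation": [0.03,-0.168,0.063],"rotation": [0,0,0]},
    {"translation": [0.034,-0.19,0.069],"rotation": [0,0,0]},
    {"translation": [0.038,-0.212,0.073],"rotation": [0,0,0]},
  ],
)

```text
t: 8.83
eef_pos: [0.6124, 0.1111, 0.238]
ee_rot: [3.141, -0.0, 0.177]
force: [0.3, 1.4, 2.7]
width: 0.0098
gripper_force: 30.0
```

apply_moves(
  steps=[
    {"translation": [0.004,-0.022,0.004],"rotation": [0,0,0]},
    {"translation": [0.008,-0.044,0.008],"rotation": [0,0,0]},
    {"translation": [0.012,-0.066,0.011],"rotation": [0,0,0]},
    {"translation": [0.016,-0.089,0.013],"rotation": [0,0,0]},
    {"translation": [0.02,-0.111,0.015],"rotation": [0,0,0]},
    {"translation": [0.024,-0.134,0.016],"rotation": [0,0,0]},
    {"translation": [0.028,-0.156,0.017],"rotation": [0,0,0]},
    {"translation": [0.032,-0.178,0.017],"rotation": [0,0,0]},
    {"translation": [0.036,-0.201,0.016],"rotation": [0,0,0]},
    {"translation": [0.04,-0.223,0.015],"rotation": [0,0,0]},
  ],
)

```text
t: 9.67
eef_pos: [0.6222, 0.0554, 0.2413]
ee_rot: [3.141, 0.001, 0.177]
force: [1.5, -2.1, -3.0]
width: 0.0098
gripper_force: 30.0
```

apply_moves(
  steps=[
    {"translation": [0.004,-0.022,-0.002],"rotation": [0,0,0]},
    {"translation": [0.008,-0.045,-0.004],"rotation": [0,0,0]},
    {"translation": [0.012,-0.067,-0.007],"rotation": [0,0,0]},
    {"translation": [0.016,-0.089,-0.011],"rotation": [0,0,0]},
    {"translation": [0.02,-0.111,-0.015],"rotation": [0,0,0]},
    {"translation": [0.024,-0.133,-0.019],"rotation": [0,0,0]},
    {"translation": [0.028,-0.155,-0.025],"rotation": [0,0,0]},
    {"translation": [0.032,-0.177,-0.031],"rotation": [0,0,0]},
    {"translation": [0.036,-0.198,-0.037],"rotation": [0,0,0]},
    {"translation": [0.039,-0.219,-0.044],"rotation": [0,0,0]},
  ],
)

```text
t: 10.5
eef_pos: [0.632, 0.0009, 0.2304]
ee_rot: [3.141, 0.0, 0.178]
force: [0.8, -2.4, -1.8]
width: 0.0098
gripper_force: 30.0
```

```bash
python3 - <<'E'
from station import *
import cv2,numpy as np
s=get_state(); print(s["eef_pos"],s["force"],s["width"])
T=grab_frame("top");S=grab_frame("scene"); cv2.imwrite("pics/c6.png",np.hstack([cv2.resize(T[130:270,200:420],(440,280)),cv2.resize(S[200:380,190:440],(350,252))[:280] if 0 else cv2.resize(S[200:380,190:440],(360,280))]))
E
```

```text
[0.6320437  0.00089885 0.23038127] [ 0.79690375 -2.43934001 -1.76076178] 0.009793011843297684
```

View pics/c6.png

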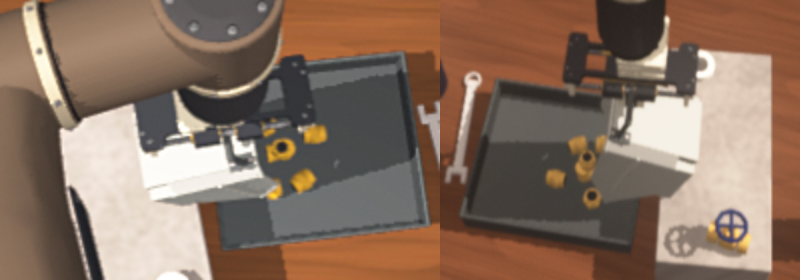

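Tipped 70°: at least five fittings show in the tray. Tipping on to 80° for the last one, then holding briefly.

apply_moves(
  steps=[
    {"translation": [0.004,-0.021,-0.007],"rotation": [0,0,0]},
    {"translation": [0.008,-0.042,-0.016],"rotation": [0,0,0]},
    {"translation": [0.012,-0.063,-0.024],"rotation": [0,0,0]},
    {"translation": [0.015,-0.083,-0.034],"rotation": [0,0,0]},
    {"translation": [0.018,-0.104,-0.043],"rotation": [0,0,0]},
    {"translation": [0.021,-0.117,-0.051],"rotation": [0,0,0]},
    {"translation": [0.025,-0.137,-0.061],"rotation": [0,0,0]},
    {"translation": [0.025,-0.137,-0.061],"rotation": [0,0,0]},
    {"translation": [0.025,-0.137,-0.061],"rotation": [0,0,0]},
    {"translation": [0.025,-0.137,-0.061],"rotation": [0,0,0]},
  ],
)

```text
t: 11.43
eef_pos: [0.6382, -0.033, 0.2152]
ee_rot: [3.141, 0.0, 0.177]
force: [1.1, -3.4, -2.1]
width: 0.0098
gripper_force: 30.0
```

```bash
python3 - <<'E'
from station import *
import cv2,numpy as np
s=get_state(); print(s["eef_pos"],s["force"],s["width"])
T=grab_frame("top");S=grab_frame("scene"); cv2.imwrite("pics/c7.png",np.hstack([cv2.resize(T[130:270,260:420],(400,350)),cv2.resize(S[220:360,190:350],(400,350))]))
E
for k in "80 68 10" "68 54 10" "54 40 10" "40 27 10" "27 15 10" "15 7 10" "7 0 10"; do echo $k; python3 arc.py $k;done
```

```text
[ 0.63815607 -0.03303337  0.21520584] [ 1.06831812 -3.42631155 -2.12934081] 0.009810692094280815
80 68 10
78.8 [-0.003, 0.016, 0.009]
77.6 [-0.006, 0.032, 0.017]
76.4 [-0.009, 0.048, 0.025]
75.2 [-0.012, 0.064, 0.032]
74.0 [-0.015, 0.081, 0.039]
72.8 [-0.018, 0.097, 0.046]
71.6 [-0.021, 0.114, 0.053]
70.4 [-0.024, 0.131, 0.059]
69.2 [-0.027, 0.148, 0.065]
68.0 [-0.03, 0.165, 0.07]
68 54 10
66.6 [-0.004, 0.02, 0.006]
65.2 [-0.007, 0.04, 0.011]
63.8 [-0.011, 0.061, 0.016]
62.4 [-0.015, 0.081, 0.02]
61.0 [-0.018, 0.102, 0.024]
59.6 [-0.022, 0.123, 0.028]
58.2 [-0.026, 0.143, 0.03]
56.8 [-0.03, 0.164, 0.033]
55.4 [-0.033, 0.185, 0.034]
54.0 [-0.037, 0.206, 0.036]
54 40 10
52.6 [-0.004, 0.021, 0.001]
51.2 [-0.008, 0.042, 0.001]
49.8 [-0.011, 0.063, 0.001]
48.4 [-0.015, 0.084, -0.0]
47.0 [-0.019, 0.105, -0.002]
45.6 [-0.023, 0.125, -0.003]
44.2 [-0.026, 0.146, -0.006]
42.8 [-0.03, 0.167, -0.009]
41.4 [-0.034, 0.188, -0.012]
40.0 [-0.037, 0.208, -0.016]
40 27 10
38.7 [-0.003, 0.019, -0.004]
37.4 [-0.007, 0.038, -0.009]
36.1 [-0.01, 0.057, -0.014]
34.8 [-0.014, 0.075, -0.019]
33.5 [-0.017, 0
[... 323 characters left out ...]
0.095, -0.051]
18.6 [-0.02, 0.11, -0.061]
17.4 [-0.023, 0.125, -0.071]
16.2 [-0.025, 0.14, -0.081]
15.0 [-0.028, 0.155, -0.092]
15 7 10
14.2 [-0.002, 0.01, -0.007]
13.4 [-0.003, 0.019, -0.015]
12.6 [-0.005, 0.028, -0.022]
11.8 [-0.007, 0.038, -0.03]
11.0 [-0.008, 0.047, -0.038]
10.2 [-0.01, 0.056, -0.046]
9.4 [-0.012, 0.065, -0.054]
8.6 [-0.013, 0.074, -0.062]
7.8 [-0.015, 0.083, -0.07]
7.0 [-0.016, 0.091, -0.079]
7 0 10
6.3 [-0.001, 0.007, -0.007]
5.6 [-0.003, 0.015, -0.015]
4.9 [-0.004, 0.022, -0.023]
4.2 [-0.005, 0.029, -0.03]
3.5 [-0.007, 0.036, -0.038]
2.8 [-0.008, 0.043, -0.046]
2.1 [-0.009, 0.05, -0.054]
1.4 [-0.01, 0.057, -0.062]
0.7 [-0.011, 0.064, -0.071]
0.0 [-0.013, 0.07, -0.079]
```

View pics/c7.png

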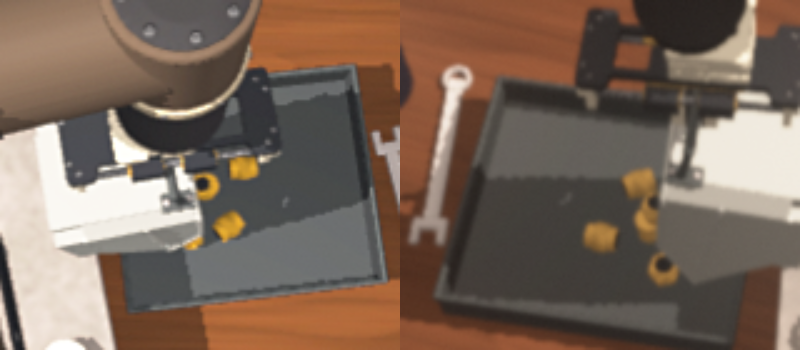

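Four or five fittings are clear in the tray, with others hidden under the tub. Easing back now; the count is checked after.

apply_moves(
  steps=[
    {"translation": [-0.003,0.016,0.009],"rotation": [0,0,0]},
    {"translation": [-0.006,0.032,0.017],"rotation": [0,0,0]},
    {"translation": [-0.009,0.048,0.025],"rotation": [0,0,0]},
    {"translation": [-0.012,0.064,0.032],"rotation": [0,0,0]},
    {"translation": [-0.015,0.081,0.039],"rotation": [0,0,0]},
    {"translation": [-0.018,0.097,0.046],"rotation": [0,0,0]},
    {"translation": [-0.021,0.114,0.053],"rotation": [0,0,0]},
    {"translation": [-0.024,0.131,0.059],"rotation": [0,0,0]},
    {"translation": [-0.027,0.148,0.065],"rotation": [0,0,0]},
    {"translation": [-0.03,0.165,0.07],"rotation": [0,0,0]},
  ],
)

```text
t: 12.37
eef_pos: [0.6308, 0.0088, 0.2335]
ee_rot: [3.141, -0.001, 0.178]
force: [0.1, -5.5, 1.4]
width: 0.0101
gripper_force: 30.0
```

apply_moves(
  steps=[
    {"translation": [-0.004,0.02,0.006],"rotation": [0,0,0]},
    {"translation": [-0.007,0.04,0.011],"rotation": [0,0,0]},
    {"translation": [-0.011,0.061,0.016],"rotation": [0,0,0]},
    {"translation": [-0.015,0.081,0.02],"rotation": [0,0,0]},
    {"translation": [-0.018,0.102,0.024],"rotation": [0,0,0]},
    {"translation": [-0.022,0.123,0.028],"rotation": [0,0,0]},
    {"translation": [-0.026,0.143,0.03],"rotation": [0,0,0]},
    {"translation": [-0.03,0.164,0.033],"rotation": [0,0,0]},
    {"translation": [-0.033,0.185,0.034],"rotation": [0,0,0]},
    {"translation": [-0.037,0.206,0.036],"rotation": [0,0,0]},
  ],
)

```text
t: 13.2
eef_pos: [0.6212, 0.0608, 0.2414]
ee_rot: [-3.141, 0.0, 0.178]
force: [-0.0, -1.9, 0.3]
width: 0.0097
gripper_force: 30.0
```

```bash
cat > cnt.py <<'E'
from station import *
from h import *
s=get_state(); print(s["t"],s["eef_pos"],s["force"],s["width"])
for n in ("top","scene"):
    m=camera_model(n); f=grab_frame(n); cv2.imwrite(f"pics/{n}_{s['t']:.1f}.png",f)
    h=cv2.cvtColor(f,cv2.COLOR_BGR2HSV); k=cv2.inRange(h,(17,130,70),(32,255,255))
    N,_,st,c=cv2.connectedComponentsWithStats(k)
    for i in range(1,N):
        P=onz(m,c[i],.02)
        if st[i,4]>15 and .35<P[0]<.85 and -.35<P[1]<.3: print(n,c[i].round(),st[i,2:],P.round(3))
E
python3 cnt.py
```

```text
13.2 [0.62120325 0.06076065 0.2414338 ] [-0.02131191 -1.88281973  0.33911843] 0.009723584489189347
top [334. 193.] [ 8 11 49] [ 0.686 -0.061  0.02 ]
top [357. 197.] [11  9 94] [ 0.674 -0.131  0.02 ]
top [340. 205.] [ 15  12 114] [ 0.649 -0.08   0.02 ]
top [351. 220.] [ 13  12 100] [ 0.604 -0.113  0.02 ]
top [337. 224.] [ 9 11 69] [ 0.592 -0.071  0.02 ]
scene [290. 302.] [ 21  29 292] [ 0.631 -0.094  0.02 ]
scene [301. 292.] [ 7 11 60] [ 0.595 -0.074  0.02 ]
scene [270. 314.] [ 13  12 119] [ 0.678 -0.133  0.02 ]
scene [295. 329.] [12 12 66] [ 0.699 -0.056  0.02 ]
scene [379. 349.] [ 5 12 37] [0.692 0.164 0.02 ]
scene [400. 357.] [ 7  8 38] [0.699 0.22  0.02 ]
```

```bash
python3 - <<'E'
from station import *
from h import *
S=camera_model("scene")
for p in [(334,193),(357,197),(340,205),(351,220),(337,224)]: print(px(S,onz(camera_model("top"),p,.018)).round())
f=cv2.imread("pics/scene_13.2.png");h=cv2.cvtColor(f,cv2.COLOR_BGR2HSV); k=cv2.inRange(h,(17,130,70),(32,255,255))
for r in k[282:338:1,262:312]: print("".join(".#"[v>0] for v in r))
E
```

```text
[295. 324.]
[271. 313.]
[292. 310.]
[286. 292.]
[302. 292.]Traceback (most recent call last):
  File "<stdin>", line 6, in <module>
  File "<stdin>", line 6, in <genexpr>
TypeError: string indices must be integers, not 'numpy.bool'
```

apply_moves(
  steps=[
    {"translation": [-0.004,0.021,0.001],"rotation": [0,0,0]},
    {"translation": [-0.008,0.042,0.001],"rotation": [0,0,0]},
    {"translation": [-0.011,0.063,0.001],"rotation": [0,0,0]},
    {"translation": [-0.015,0.084,0],"rotation": [0,0,0]},
    {"translation": [-0.019,0.105,-0.002],"rotation": [0,0,0]},
    {"translation": [-0.023,0.125,-0.003],"rotation": [0,0,0]},
    {"translation": [-0.026,0.146,-0.006],"rotation": [0,0,0]},
    {"translation": [-0.03,0.167,-0.009],"rotation": [0,0,0]},
    {"translation": [-0.034,0.188,-0.012],"rotation": [0,0,0]},
    {"translation": [-0.037,0.208,-0.016],"rotation": [0,0,0]},
  ],
)

```text
t: 14.13
eef_pos: [0.612, 0.1127, 0.2376]
ee_rot: [-3.141, 0.0, 0.178]
force: [0.3, -0.8, -0.2]
width: 0.01
gripper_force: 30.0
```

```bash
python3 cnt.py; python3 - <<'E'
import cv2,numpy as np,glob
t=cv2.imread("pics/"+sorted(x[5:] for x in glob.glob("pics/top_*.png"))[-1]);s=cv2.imread("pics/"+sorted(x[5:] for x in glob.glob("pics/scene_*.png"))[-1])
cv2.imwrite("pics/c8.png",np.hstack([cv2.resize(t[160:260,260:400],(400,286),interpolation=cv2.INTER_CUBIC),cv2.resize(s[240:350,250:410],(400,286),interpolation=cv2.INTER_CUBIC)]))
E
```

```text
14.1333 [0.61200169 0.11269177 0.23755536] [ 0.2926171  -0.84365578 -0.18251423] 0.010002768968376178
top [333. 193.] [10 11 63] [ 0.687 -0.058  0.02 ]
top [357. 197.] [11  9 94] [ 0.674 -0.131  0.02 ]
top [340. 205.] [ 15  12 113] [ 0.649 -0.08   0.02 ]
top [351. 220.] [ 13  12 100] [ 0.604 -0.113  0.02 ]
top [337. 224.] [ 9 11 72] [ 0.592 -0.07   0.02 ]
scene [289. 302.] [ 21  29 304] [ 0.631 -0.094  0.02 ]
scene [301. 292.] [ 7 11 58] [ 0.594 -0.074  0.02 ]
scene [270. 314.] [ 13  12 121] [ 0.678 -0.133  0.02 ]
scene [296. 328.] [12 13 73] [ 0.697 -0.056  0.02 ]
scene [379. 349.] [ 6 12 39] [0.693 0.164 0.02 ]
scene [388. 349.] [ 5  5 16] [0.685 0.186 0.02 ]
scene [400. 358.] [ 7  8 38] [0.7  0.22 0.02]
```

View pics/c8.png

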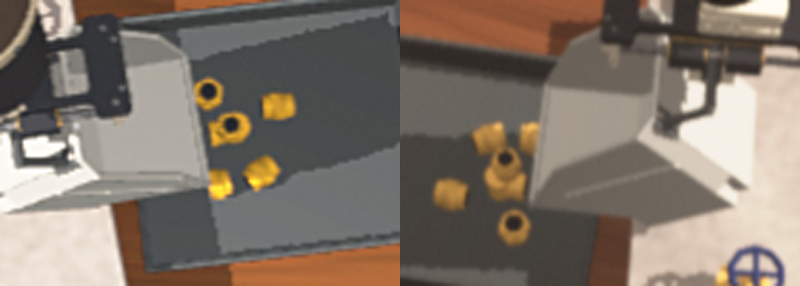

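All six fittings are in the tray: five separate, plus one resting on another in the middle, which is still under 60 mm. Continuing the return.

apply_moves(
  steps=[
    {"translation": [-0.003,0.019,-0.004],"rotation": [0,0,0]},
    {"translation": [-0.007,0.038,-0.009],"rotation": [0,0,0]},
    {"translation": [-0.01,0.057,-0.014],"rotation": [0,0,0]},
    {"translation": [-0.014,0.075,-0.019],"rotation": [0,0,0]},
    {"translation": [-0.017,0.094,-0.025],"rotation": [0,0,0]},
    {"translation": [-0.02,0.112,-0.031],"rotation": [0,0,0]},
    {"translation": [-0.024,0.131,-0.038],"rotation": [0,0,0]},
    {"translation": [-0.027,0.149,-0.045],"rotation": [0,0,0]},
    {"translation": [-0.03,0.167,-0.052],"rotation": [0,0,0]},
    {"translation": [-0.033,0.185,-0.06],"rotation": [0,0,0]},
  ],
)

```text
t: 15.07
eef_pos: [0.6038, 0.1588, 0.2225]
ee_rot: [-3.142, 0.0, 0.178]
force: [-0.5, 0.6, -1.1]
width: 0.0099
gripper_force: 30.0
```

apply_moves(
  steps=[
    {"translation": [-0.003,0.016,-0.008],"rotation": [0,0,0]},
    {"translation": [-0.006,0.032,-0.016],"rotation": [0,0,0]},
    {"translation": [-0.009,0.048,-0.024],"rotation": [0,0,0]},
    {"translation": [-0.012,0.064,-0.033],"rotation": [0,0,0]},
    {"translation": [-0.014,0.08,-0.042],"rotation": [0,0,0]},
    {"translation": [-0.017,0.095,-0.051],"rotation": [0,0,0]},
    {"translation": [-0.02,0.11,-0.061],"rotation": [0,0,0]},
    {"translation": [-0.023,0.125,-0.071],"rotation": [0,0,0]},
    {"translation": [-0.025,0.14,-0.081],"rotation": [0,0,0]},
    {"translation": [-0.028,0.155,-0.092],"rotation": [0,0,0]},
  ],
)

```text
t: 15.9
eef_pos: [0.5969, 0.1974, 0.1995]
ee_rot: [-3.141, 0.0, 0.178]
force: [-0.1, 2.5, 0.8]
width: 0.01
gripper_force: 30.0
```

apply_moves(
  steps=[
    {"translation": [-0.002,0.01,-0.007],"rotation": [0,0,0]},
    {"translation": [-0.003,0.019,-0.015],"rotation": [0,0,0]},
    {"translation": [-0.005,0.028,-0.022],"rotation": [0,0,0]},
    {"translation": [-0.007,0.038,-0.03],"rotation": [0,0,0]},
    {"translation": [-0.008,0.047,-0.038],"rotation": [0,0,0]},
    {"translation": [-0.01,0.056,-0.046],"rotation": [0,0,0]},
    {"translation": [-0.012,0.065,-0.054],"rotation": [0,0,0]},
    {"translation": [-0.013,0.074,-0.062],"rotation": [0,0,0]},
    {"translation": [-0.015,0.083,-0.07],"rotation": [0,0,0]},
    {"translation": [-0.016,0.091,-0.079],"rotation": [0,0,0]},
  ],
)

```text
t: 16.73
eef_pos: [0.593, 0.2201, 0.1799]
ee_rot: [-3.141, -0.0, 0.178]
force: [-0.6, 3.8, -0.4]
width: 0.0103
gripper_force: 30.0
```

apply_moves(
  steps=[
    {"translation": [-0.001,0.007,-0.007],"rotation": [0,0,0]},
    {"translation": [-0.003,0.015,-0.015],"rotation": [0,0,0]},
    {"translation": [-0.004,0.022,-0.023],"rotation": [0,0,0]},
    {"translation": [-0.005,0.029,-0.03],"rotation": [0,0,0]},
    {"translation": [-0.007,0.036,-0.038],"rotation": [0,0,0]},
    {"translation": [-0.008,0.043,-0.046],"rotation": [0,0,0]},
    {"translation": [-0.009,0.05,-0.054],"rotation": [0,0,0]},
    {"translation": [-0.01,0.057,-0.062],"rotation": [0,0,0]},
    {"translation": [-0.011,0.064,-0.071],"rotation": [0,0,0]},
    {"translation": [-0.013,0.07,-0.079],"rotation": [0,0,0]},
  ],
)

```text
t: 17.57
eef_pos: [0.5898, 0.2376, 0.1601]
ee_rot: [-3.141, -0.0, 0.178]
force: [0.9, 3.6, -1.9]
width: 0.0098
gripper_force: 30.0
```

apply_moves(
  steps=[
    {"translation": [0,0.001,-0.001],"rotation": [0,0,0]},
    {"translation": [0,0.002,-0.003],"rotation": [0,0,0]},
    {"translation": [0,0.003,-0.005],"rotation": [0,0,0]},
    {"translation": [0,0.005,-0.007],"rotation": [0,0,0]},
    {"translation": [0,0.006,-0.009],"rotation": [0,0,0]},
    {"translation": [0,0.007,-0.01],"rotation": [0,0,0]},
    {"translation": [0,0.008,-0.011],"rotation": [0,0,0]},
    {"translation": [0,0.008,-0.012],"rotation": [0,0,0]},
    {"translation": [0,0.008,-0.012],"rotation": [0,0,0]},
    {"translation": [0,0.008,-0.012],"rotation": [0,0,0]},
  ],
)

```text
t: 18.4
eef_pos: [0.5904, 0.238, 0.1597]
ee_rot: [3.14, -0.002, 0.178]
force: [-4.4, -3.0, 11.5]
width: 0.0097
gripper_force: 30.0
```

Pressing with 11.5 N: the tub is seated. Letting go and lifting straight up.

apply_moves(
  steps=[
    {"translation": [0,-0.004,0.006],"rotation": [0,0,0]},
    {"translation": [0,-0.004,0.008],"rotation": [0,0,0]},
    {"translation": [0,-0.004,0.008],"rotation": [0,0,0]},
    {"translation": [0,-0.004,0.008],"rotation": [0,0,0]},
    {"translation": [0,-0.004,0.008],"rotation": [0,0,0]},
    {"translation": [0,-0.004,0.008],"rotation": [0,0,0]},
    {"translation": [0,-0.004,0.008],"rotation": [0,0,0]},
    {"translation": [0,-0.004,0.008],"rotation": [0,0,0]},
    {"translation": [0,-0.004,0.008],"rotation": [0,0,0]},
    {"translation": [0,-0.004,0.008],"rotation": [0,0,0]},
  ],
  jaw=0.1,
)

```text
t: 19.23
eef_pos: [0.5897, 0.2383, 0.1592]
ee_rot: [3.142, 0.0, 0.178]
force: [-1.0, 0.1, -0.5]
width: 0.0395
gripper_force: 0.0
```

apply_moves(
  steps=[
    {"translation": [0,0,0.04],"rotation": [0,0,0]},
    {"translation": [0,0,0.1],"rotation": [0,0,0]},
    {"translation": [0,0,0.17],"rotation": [0,0,0]},
    {"translation": [0,0,0.24],"rotation": [0,0,0]},
    {"translation": [0,0,0.32],"rotation": [0,0,0]},
    {"translation": [-0.03,0.05,0.4],"rotation": [0,0,0]},
    {"translation": [-0.1,0.15,0.48],"rotation": [0,0,0]},
    {"translation": [-0.2,0.3,0.56],"rotation": [0,0,0]},
    {"translation": [-0.3,0.45,0.62],"rotation": [0,0,0]},
    {"translation": [-0.4,0.6,0.65],"rotation": [0,0,0]},
  ],
)

```text
t: 20.07
eef_pos: [0.4987, 0.3751, 0.3215]
ee_rot: [-3.14, -0.003, 0.177]
force: [1.8, 0.8, 0.3]
width: 0.0396
gripper_force: 0.0
```

```bash
python3 cnt.py; python3 - <<'E'
import cv2,numpy as np,glob
from station import *
a=cv2.imread("pics/top0.png").astype(int); b=grab_frame("top").astype(int)
T=cv2.cvtColor(b.astype(np.uint8),cv2.COLOR_BGR2GRAY)
# registration of tub patch (rim) and side things against the start picture
A=cv2.cvtColor(a.astype(np.uint8),cv2.COLOR_BGR2GRAY)
for n,(x,y,w,h) in dict(bar=(208,183,30,56),lip=(288,170,32,60),valve=(228,153,60,26),tape=(270,258,34,34),bottle=(148,190,42,38),wrench=(408,176,34,80)).items():
    r=cv2.matchTemplate(T[y-12:y+h+12,x-12:x+w+12],A[y:y+h,x:x+w],cv2.TM_CCOEFF_NORMED); _,v,_,l=cv2.minMaxLoc(r); print(n,round(v,2),l[0]-12,l[1]-12)
E
```

```text
20.0667 [0.49874837 0.37513861 0.32153128] [1.76335725 0.7866217  0.33775482] 0.03963317598023165
top [252. 173.] [16 11 83] [0.744 0.186 0.02 ]
top [239. 171.] [ 6  5 22] [0.751 0.226 0.02 ]
top [246. 170.] [ 5  5 17] [0.756 0.205 0.02 ]
top [233. 174.] [ 5  6 16] [0.741 0.242 0.02 ]
top [332. 193.] [10 11 66] [ 0.687 -0.057  0.02 ]
top [357. 197.] [11  9 93] [ 0.674 -0.131  0.02 ]
top [340. 205.] [ 15  12 114] [ 0.649 -0.08   0.02 ]
top [351. 220.] [ 13  12 100] [ 0.604 -0.113  0.02 ]
top [336. 224.] [ 8 11 74] [ 0.592 -0.069  0.02 ]
scene [289. 302.] [ 21  29 305] [ 0.631 -0.094  0.02 ]
scene [302. 293.] [ 9 11 84] [ 0.594 -0.071  0.02 ]
scene [270. 314.] [ 13  12 118] [ 0.678 -0.133  0.02 ]
scene [296. 328.] [12 13 77] [ 0.696 -0.056  0.02 ]
scene [379. 349.] [ 6 12 43] [0.693 0.164 0.02 ]
scene [400. 357.] [ 7 10 46] [0.698 0.22  0.02 ]
bar 0.97 0 0
lip 0.75 0 0
valve 1.0 0 0
tape 0.74 0 0
bottle 0.92 0 0
wrench 0.83 0 0
```

The tub is back in place (0 px shift) and holds no brass, and nothing else has moved. Handing in.

```bash
python3 -c "
from station import *
print(job_done())"
```

```text
the job is handed in; nothing more can be done
None
```

I tipped the tub to about 80° and emptied it; all six fittings look to be in the tray (one rests on another). The tub is upright where it stood, the gripper is clear, and the job was handed in at about 20 s with no verdict returned.

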